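Wedge up a rocking stand on the welding bench

ROBOT

A 7-joint arm with a two-finger parallel gripper is mounted at the origin on the work surface. World frame = base frame: x ahead of the robot, y to its left, z up, the work surface at z = 0. Lengths are in m, angles in rad, forces in N, time in s.
With the tool pointing down it reaches from about 0.4 to 0.875 m from the base axis. Payload 19.3 kg.
Tool frame: the origin (TCP) lies at the very end of the fingers, on their centre line; the grasp point (between the pads) lies 19 mm behind it; z points along the fingers, y is the direction in which the jaws open and shut (so a half turn about z gives the same grasp; the last joint's range is limited). The gripper opens to 85 mm and grips with 20 to 120 N. Pads are 22 mm wide; open, the fingers measure 114 mm over their backs; the gripper's body (76 mm by 85 mm) begins 54 mm behind the grasp point. The pads swing forward as they close: fully open they stand 13 mm farther back than shut.
Start: joints at [1.167, 0.521, -0.036, 1.599, 0.021, 1.021, -0.113], TCP at [0.205, -0.591, 0.231] pointing down, gripper open.
Joint ranges: [-2.91, 2.91], [-0.3, 2.13], [-1.5, 1.42], [0.17, 2.43], [-1.26, 4.41], [0.16, 1.93], [-2.52, 2.52]. Speed limits (rad/s): [1.89, 1.89, 2.39, 2.39, 3.01, 3.01, 3.01].

INTERFACE

Orientations are given as [roll, pitch, yaw] about the fixed x, y, z axes, in that order (R = Rz(yaw) Ry(pitch) Rx(roll)).
In Python, from workcell import bot, viewer gives the robot as it stands.
- The arm moves only by the shell command python3 -m creep 'ROWS' [FORCE]. ROWS is JSON, a list of rows, each an object of numbers: "rx", "ry", "rz": the turn, a rotation vector about the tool's x, y, z in degrees; "tx", "ty", "tz": the shift along the tool's x, y, z in mm; "hand": the closure, from -1 (fully open) to 1 (shut), so that 0 is half open. In form: [{"rx": .., "ry": .., "rz": .., "tx": .., "ty": .., "tz": .., "hand": ..}, ...]. A call has 1 to 8 rows; each row is the pose to reach, as a shift and turn from the pose commanded when the call began, along the tool's axes at that moment; what a row does not reach only later rows make up. A row lasts 1/10 s, in which the tool goes at most 50 mm and 8.59 degrees, less where a joint would pass 70% of its speed; a pose out of reach is approached as far as the arm can. A call with a gripper value outside its range is refused whole. The fingers move at their own pace and stop on an object; FORCE is the grip in N (left out, the last holds). Time passes only in rows, so rows that repeat a pose let the fingers close. It gives the time, the measured TCP pose, the force and the opening at its end, in the units of the state.
- bot.observe(): the state, without advancing time (a new reading comes with each control period).
- viewer.grab_frame(name): name is "scene" or "top" or "wrist"; returns a dict with "pixels" (480x640x3 uint8, blue, green, red), "vertical_fov" (degrees; the focal length in pixels is half the picture's height over the tangent of half this angle, whatever the lens; pixels are square), "cx", "cy" (the principal point, pixels), "rvec" (rotation vector, rad) and "tvec" (3), from world to camera coordinates, as OpenCV has them; the wrist camera has in their place "tool_from_camera" (4x4, takes a point from camera to tool coordinates, whose origin is the TCP and whose axes are the flange's). Camera axes: x right, y down, z forward; pixel columns grow to the right and rows downward; lengths in m; the calibration is good to about 2 mm. A picture is of the moment at which its call begins: read the wrist's pose just before it. There is no depth.
- bot.job_done(): hands the job in, once; it reports no verdict.
Trained networks look in a picture, given as the dict that the camera call returned (one of the last four; its "shot" number tells which), for a name from the list of things; names that differ only in an ending like _2 or _b are one class to them, and where a whole thing is asked for, a point or a joint stands for the part that bears it (a point fixed in the world has none). Each returns a list of dicts, best first, with "score" (0 to 1); they miss things now and then, are a little off and sometimes report something else, mostly with a low value. They report only what shows in the picture. A call takes as long as a camera call. They do not tell look-alikes from the thing itself.
- viewer.outline_of(target, picture): "mask" (480x640 bool, what is visible of it) and "bbox" ([left, top, right, bottom] in pixels, round what is visible of it).
The state is a dict: "clock": time; "qpos": joint angles; "qd": joint speeds; "joint_efforts": joint torques, N m; "position": TCP position; "tool_rot": TCP orientation; "force": force on the tool from outside, world axes, zero at the start; "moment": the same for the moment, N m; "grip_width": finger opening in m.
Only numpy, scipy, OpenCV 4.12 (cv2) and the standard library are available. Lean on these libraries where they do the work, as an engineer would, in place of code of your own. Each camera call takes 0.05 s, during which the arm holds its last target.

TASK

The welded steel stand on the bench rocks because one of its legs is short. With the fingertips, slide the steel wedge along the bench, thin end first, under that leg until it bears snugly and the stand no longer rocks, without lifting the wedge, shoving the stand along, jacking its other legs off the bench or disturbing the other things. Then press down firmly (10 N or more) with the fingers on the stand's top at the corner over that leg to check that it stays still (if it gives, push the wedge in farther and press again), and let go.

Things in the scene. Friction and masses are not known exactly. Their poses are not given: they have to be found in the camera images.
- stand: low bare steel machine base, 2.9 kg: 270 x 220 mm plate, its top face 75 mm up, on four legs of 22 mm round pipe with plain ends; upright motor bracket (65 mm high) on the plate near its -x edge. Origin: centre of underside, at bench level; x along the 270 mm side, z up. Legs at x +-110, y +-85 mm; the short one at x +110, y +85. It stands level on the other three; 3 to 6 N on the corner over the short leg tips it
- short_foot (a point): centre of the short leg's lower end (22 mm round, flat); it hangs 6 to 10 mm above the bench (varies); axes as the stand's
- corner (a point): point on the top face of the stand's plate, straight above the short leg, 75 mm above the bench; the place to press (flat and clear there; the plate's edges are 25 mm away); less than 6 N can tip a loose stand, so 10 N or more is a telling press
- wedge: plain steel wedge, 120 mm long, 40 wide, tapering evenly from 20 mm thick at the upright back face to 3 mm at the thin end, 0.42 kg, flat on the bench beside the short leg, thin end roughly towards it. Origin: centre of its underside; x towards the thin end, z up. Friction on steel about 0.6; holds by friction once tight
- wedge_back (a point): middle of the lower edge of the wedge's thick back face (the face to push), at bench level
- hammer: bystander: chipping hammer, 190 mm long, lying on the bench
- brush: bystander: wire brush with wooden back, 260 mm long, 34 mm high, lying bristles down
- spray_can: bystander: upright spray can, 65 mm diameter, 170 mm high; origin at the centre of its base
- magnet: bystander: flat magnetic welding square, 86 x 110 x 15 mm, lying on the bench
- clamp: bystander: screw clamp lying on its side, about 190 x 130 x 17 mm
- angle: bystander: offcut of 30 mm angle iron, 110 mm long, 30 mm high
- tin: bystander: open tin of contact tips, 68 mm diameter, 55 mm high; origin at the centre of its base
There are look-alikes about, which are no part of the job. Leave any pink, purple or turquoise look-alike of the wedge alone.

How it is judged:
By the outcome, as a careful person would: the job done as asked, in the order asked, and still so for the second after the job is handed in, with the robot touching nothing.
It also fails if it takes over 54 s, if anything falls off the work surface, if the arm or the gripper's body presses on something with over 40 N, if the wrist force passes 120 N, or if a joint passes its speed limit or range.

## Working session

There is one attempt and no reset: what is moved stays moved. The work goes in short steps, Python scripts to look and compute and a shell command to move; the robot and the scene stay as the last step left them, time stands still between calls to the robot, and variables do not carry over. Pictures are saved under pics/ and viewed, and the job is handed in when it is done.

```bash
mkdir -p pics; ls
cat > h.py <<'E'
from workcell import bot, viewer
import numpy as np, cv2
def cam(d):
    f=240/np.tan(np.radians(d['vertical_fov'])/2)
    K=np.array([[f,0,d['cx']],[0,f,d['cy']],[0,0,1.]])
    return K
def ray(d,u,v,z=0.):
    K=cam(d);R=cv2.Rodrigues(np.array(d['rvec'],float))[0];t=np.array(d['tvec'],float).ravel()
    c=-R.T@t; r=R.T@np.linalg.inv(K)@np.array([u,v,1.])
    return c+r*(z-c[2])/r[2]
def proj(d,P):
    K=cam(d);R=cv2.Rodrigues(np.array(d['rvec'],float))[0];t=np.array(d['tvec'],float).ravel()
    p=(K@(R@np.atleast_2d(P).T+t[:,None])).T
    return p[:,:2]/p[:,2:]
E
python3 - <<'E'
from h import *
s=bot.observe();print({k:np.round(v,3).tolist() for k,v in s.items()})
for n in ['scene','top']:
    d=viewer.grab_frame(n);cv2.imwrite(f'pics/{n}0.png',d['pixels'])
    print(n,{k:v for k,v in d.items() if k!='pixels'})
    for t in ['stand','wedge','hammer','brush','spray_can','magnet','clamp','angle','tin']:
        for o in viewer.outline_of(t,d):
            print(t,round(o['score'],2),o['bbox'])
E
```

```text
pics
{'clock': 0.0, 'qpos': [1.167, 0.522, -0.036, 1.6, 0.021, 1.021, -0.113], 'qd': [-0.0, -0.001, -0.0, 0.001, 0.0, 0.002, 0.001], 'joint_efforts': [-0.001, -92.71, 1.979, -36.993, 0.018, 0.008, 0.0], 'position': [0.205, -0.59, 0.231], 'tool_rot': [-3.14, 0.0, 0.334], 'force': [-0.19, 0.391, -0.5], 'moment': [0.024, -0.015, -0.02], 'grip_width': 0.086}
scene {'vertical_fov': 44.116771094419654, 'cx': 317.6219728171035, 'cy': 237.85205130421627, 'rvec': array([ 1.63457366,  1.97771283, -0.79682196]), 'tvec': array([ 0.00832923, -0.38714752,  1.92967166]), 'shot': 1}
stand 0.71 [223.4, 146.0, 311.5, 249.5]
wedge 0.92 [322.5, 223.9, 369.1, 244.9]
wedge 0.63 [517.6, 220.0, 531.1, 229.7]
wedge 0.59 [267.1, 330.1, 322.3, 350.9]
hammer 0.86 [112.2, 186.3, 176.5, 244.5]
brush 0.57 [172.3, 215.2, 208.4, 294.9]
spray_can 0.73 [177.5, 133.8, 209.8, 198.0]
magnet 0.73 [326.1, 182.7, 367.2, 211.2]
clamp 0.78 [319.5, 263.1, 403.2, 309.3]
angle 0.89 [256.2, 259.8, 302.4, 285.3]
angle 0.56 [223.0, 145.9, 313.9, 249.2]
tin 0.67 [427.4, 172.6, 454.5, 205.8]
top {'vertical_fov': 45.88221421785058, 'cx': 320.6714652785104, 'cy': 233.03123023117982, 'rvec': array([ 2.18324074, -2.17256033,  0.10866767]), 'tvec': array([0.08389984, 0.59492904, 1.77210158]), 'shot': 2}
stand 0.72 [320.5, 227.8, 413.0, 328.3]
wedge 0.83 [143.4, 262.1, 161.6, 296.6]
wedge 0.64 [191.9, 268.3, 230.8, 290.0]
wedge 0.61 [300.1, 150.1, 332.8, 166.3]
wedge 0.59 [278.4, 253.1, 315.9, 273.9]
hammer 0.79 [437.9, 222.1, 485.1, 281.1]
brush 0.88 [407.9, 174.8, 423.7, 254.5]
brush 0.61 [421.9, 287.8, 458.0, 312.4]
spray_can 0.65 [423.2, 284.9, 457.6, 310.2]
magnet 0.73 [289.0, 294.7, 321.4, 320.2]
clamp 0.83 [244.9, 185.4, 313.2, 234.8]
clamp 0.26 [423.5, 288.0, 457.9, 309.7]
angle 0.69 [249.0, 187.3, 311.1, 235.2]
angle 0.63 [424.5, 286.4, 455.5, 309.3]
angle 0.54 [326.0, 200.2, 360.7, 222.4]
tin 0.69 [207.8, 315.9, 234.5, 336.6]
```

View pics/scene0.png

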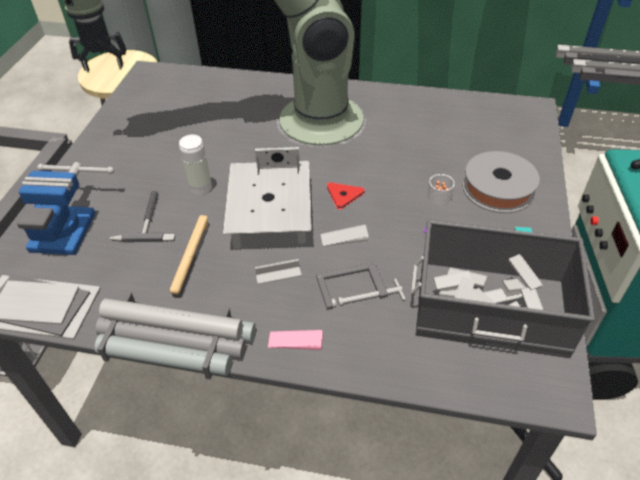

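View pics/top0.png

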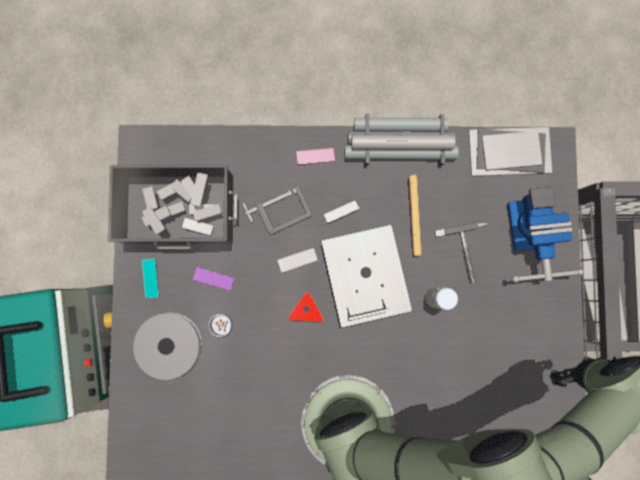

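Run:
```python
import cv2
a=cv2.imread('pics/top0.png')[210:330,260:440];cv2.imwrite('pics/topc.png',cv2.resize(a,None,fx=4.4,fy=4.4,interpolation=cv2.INTER_CUBIC))
a=cv2.imread('pics/scene0.png')[140:320,210:410];cv2.imwrite('pics/scenec.png',cv2.resize(a,None,fx=3.3,fy=3.3,interpolation=cv2.INTER_CUBIC))
```

```text
(no output)
```

View pics/topc.png

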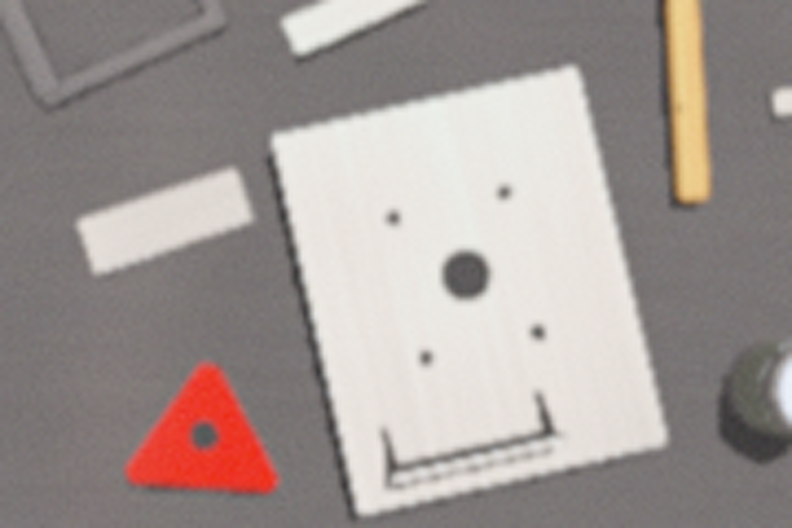

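View pics/scenec.png

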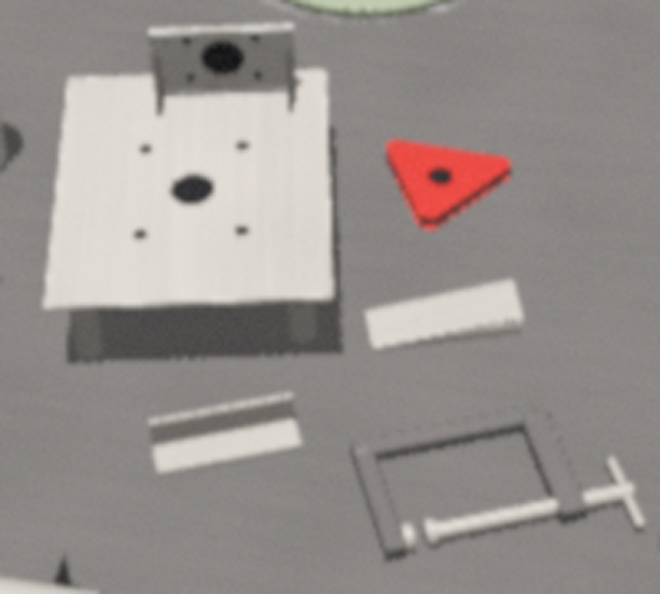

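The wedge could be confused with several things in the top image:
- Grey-white bar at (297,261), lying beside the stand's +x/+y corner.
- Pink bar at (315,156).
- Purple bar at (213,278).
- Turquoise bar at (150,278).
- Grey bars in the box, around (198,226).
- Angle iron at (342,211).

By the description I pick (297,261), and the close crops agree: plain steel, with one end towards the stand's corner at (322,240). Next I fit its pose.

```bash
cat > fit.py <<'E'
from h import *
from scipy.optimize import minimize
def hullmask(d,pts,S=4):
    p=cv2.convexHull(np.float32(proj(d,pts))).reshape(-1,2)
    m=np.zeros((480*1,640),np.uint8)
    big=np.zeros((480*S,640*S),np.uint8)
    cv2.fillPoly(big,[np.int32(np.round((p+0.5)*S*16-8))],255,shift=4)
    return cv2.resize(big,(640,480),interpolation=cv2.INTER_AREA)/255.
def place(M,x,y,a):
    c,s=np.cos(a),np.sin(a);return M@np.array([[c,s,0],[-s,c,0],[0,0,1]])+[x,y,0]
W=np.array([[sx*.06,sy*.02,z] for sy in(1,-1) for sx,z in((-1,0),(-1,.02),(1,0),(1,.003))])
P=np.array([[sx*.135,sy*.11,z] for sx in(1,-1) for sy in(1,-1) for z in(.075,.069)])
def near(o,u,v):
    for q in o:
        b=q['bbox']
        if b[0]<=u<=b[2] and b[1]<=v<=b[3]: return q
def fit(views,M,x0):
    # views: list of (d, grayROI likelihood 0..1, region)
    def cost(q):
        return sum((((hullmask(d,place(M,*q))-L)**2)*R).sum() for d,L,R in views)
    best=None
    for da in(-.06,0,.06):
        r=minimize(cost,np.array(x0)+[0,0,da],method='Nelder-Mead',options=dict(initial_simplex=np.array(x0)+[0,0,da]+np.array([[0,0,0],[.01,0,0],[0,.01,0],[0,0,.08]]),xatol=1e-4,fatol=1e-3))
        if best is None or r.fun<best.fun: best=r
    return best
def lik(d,mask,shade=(75,200),pad=5):
    g=d['pixels'].astype(float).min(2)
    k=np.ones((2*pad+1,)*2,np.uint8)
    R=cv2.dilate(mask.astype(np.uint8),k)>0
    fg=np.median(g[mask]);bg=np.percentile(g[R&~mask],30)
    return np.clip((g-bg)/(fg-bg),0,1),R
E
python3 - <<'E'
from fit import *
top=viewer.grab_frame('top');sc=viewer.grab_frame('scene')
print(ray(top,297,261,.01),ray(sc,345,235,.01), ray(top,367,277,.075))
ot=near(viewer.outline_of('wedge',top),297,261);os=near(viewer.outline_of('wedge',sc),345,235)
st=near(viewer.outline_of('stand',top),367,290);ss=near(viewer.outline_of('stand',sc),265,200)
V=[(d,*lik(d,o['mask'])) for d,o in((top,ot),(sc,os)) if o]
c=ray(top,297,261,.01)
for v in(V,V[:1],V[1:]):
    r=fit(v,W,[c[0],c[1],-1.3]);print('wedge',r.x,np.degrees(r.x[2]),r.fun)
# stand: intensity of plate in top
g=top['pixels'].min(2).astype(float)
R=np.zeros((480,640),bool);R[215:340,310:425]=1
m=cv2.convexHull(np.argwhere(st['mask'])[:,::-1].astype(np.int32));mm=np.zeros((480,640),np.uint8);cv2.fillPoly(mm,[m],1)
c=ray(top,367,277,.075)
L,R=lik(top,mm>0)
pl=P[[0,2,4,6]]
r2=fit([(top,mm.astype(float),R)],pl,[c[0],c[1],.2]);print('stand mask',r2.x,r2.fun)
r2=fit([(top,L,R&(cv2.erode(mm,np.ones((11,11)))==0))],pl,[c[0],c[1],.2]);print('stand lik',r2.x,r2.fun)
s=place(np.array([[.11,.085,0]]),*r2.x)[0];print('foot',s)
im=top['pixels'].copy();im2=sc['pixels'].copy()
a=fit(V,W,[.5,.2,-1.3]) if 0 else None
r=fit(V,W,[*ray(top,297,261,.01)[:2],-1.3])
for I,d in((im,top),(im2,sc)):
    for M,q in((W,r.x),(P,r2.x)):
        h=cv2.convexHull(np.float32(proj(d,place(M,*q))));cv2.polylines(I,[np.int32(h*16)],True,(0,0,255),1,shift=4)
    u=proj(d,s[None])[0];cv2.circle(I,tuple(np.int32(u)),2,(0,255,0),-1)
cv2.imwrite('pics/f.png',np.vstack([cv2.resize(im[210:330,250:450],None,fx=3,fy=3),cv2.resize(im2[180:270,205:405],None,fx=3,fy=3)])[:600])
np.save('pose0.npy',np.array([r.x,r2.x]))
E
```

```text
[0.50615569 0.16174004 0.01      ] [0.50672367 0.16636304 0.01      ] [ 0.45536004 -0.05558483  0.075     ]
wedge [ 0.50749157  0.1617177  -1.21878137] -69.83102893638369 122.7373864650048
wedge [ 0.51056487  0.16122459 -1.23234332] -70.60807103906934 7.430610767250728
wedge [ 0.50262372  0.16225382 -1.18104741] -67.6690319371455 52.89406585206734
stand mask [ 0.45961494 -0.05189229  0.23098108] 67.57504036908881
stand lik [ 0.46096799 -0.05298362  0.22676785] 29.343107921454713
foot [0.54904129 0.05457144 0.        ]
```

View pics/f.png

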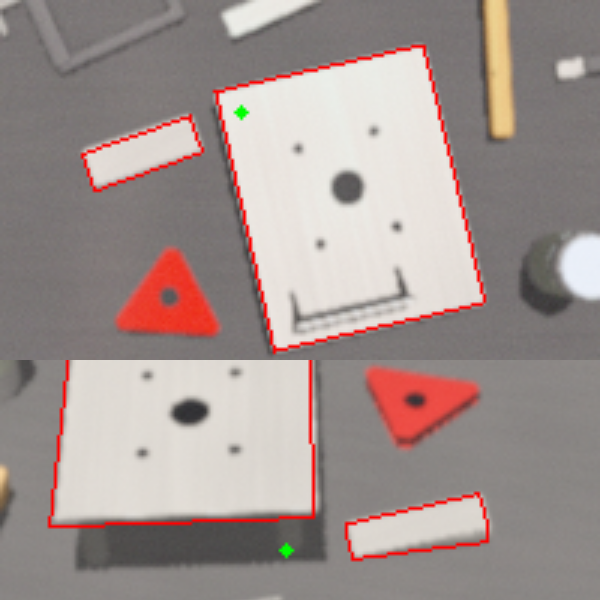

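```bash
cat > mv.py <<'E'
from h import *
from scipy.spatial.transform import Rotation as Ro
def rel(pos,yaw_deg,pitchx=0,base=None):
    s=bot.observe();R0=Ro.from_euler('xyz',s['tool_rot']);R1=Ro.from_euler('xyz',[np.pi,0,np.radians(yaw_deg)])
    t=R0.inv().apply(np.array(pos)-s['position'])*1000; r=np.degrees((R0.inv()*R1).as_rotvec())
    print('t',np.round(t,1),'r',np.round(r,1))
def st():
    s=bot.observe();print(s['clock'].round(2) if hasattr(s['clock'],'round') else s['clock'],'p',np.round(s['position'],4),'rot',np.degrees(s['tool_rot']).round(2),'F',np.round(s['force'],2),'w',round(s['grip_width'],4),'q',np.round(s['qpos'],2))
E
python3 -c "
from mv import *
rel([.42,-.35,.235],55); rel([.53,-.05,.235],85)"
```

```text
t [ 282.2 -156.7   -3.7] r [ -0.   -0.  -35.9]
t [ 484.4 -404.1   -3.7] r [ -0.   -0.  -65.9]
```

```bash
python3 -m creep '[{"tx":47,"ty":-26,"tz":-4,"rz":-6,"hand":0.6},{"tx":94,"ty":-52,"tz":-4,"rz":-12,"hand":0.6},{"tx":141,"ty":-78,"tz":-4,"rz":-18,"hand":0.6},{"tx":188,"ty":-104,"tz":-4,"rz":-24,"hand":0.6},{"tx":235,"ty":-130,"tz":-4,"rz":-30,"hand":0.6},{"tx":282,"ty":-157,"tz":-4,"rz":-36,"hand":0.6},{"tx":312,"ty":-194,"tz":-4,"rz":-42,"hand":0.6},{"tx":342,"ty":-231,"tz":-4,"rz":-48,"hand":0.6}]'; python3 -c "
from mv import *
st();rel([.43,.22,.235],110)"
```

```text
1.3 p [ 0.2047 -0.5905  0.2313] rot [-179.99    0.     19.12] F [ 0.84 -0.02  0.09] w 0.0856 q [ 1.17  0.52 -0.04  1.6   0.02  1.02 -0.11]
t [ 478.3 -692.    -3.7] r [ -0.   -0.  -90.9]schema error: expected keys rx, ry, rz, tx, ty, tz, hand
```

```bash
python3 -m creep '[{"rx":0,"ry":0,"rz":-6,"tx":47,"ty":-26,"tz":-4,"hand":0.6},{"rx":0,"ry":0,"rz":-12,"tx":94,"ty":-52,"tz":-4,"hand":0.6},{"rx":0,"ry":0,"rz":-18,"tx":141,"ty":-78,"tz":-4,"hand":0.6},{"rx":0,"ry":0,"rz":-24,"tx":188,"ty":-104,"tz":-4,"hand":0.6},{"rx":0,"ry":0,"rz":-30,"tx":235,"ty":-130,"tz":-4,"hand":0.6},{"rx":0,"ry":0,"rz":-36,"tx":282,"ty":-157,"tz":-4,"hand":0.6},{"rx":0,"ry":0,"rz":-42,"tx":312,"ty":-194,"tz":-4,"hand":0.6},{"rx":0,"ry":0,"rz":-48,"tx":342,"ty":-231,"tz":-4,"hand":0.6}]'; python3 -c "
from mv import *
st();rel([.54,.03,.235],88);rel([.43,.22,.235],110)"
```

```text
clock: 2.1
position: [0.4469, -0.2741, 0.2354]
tool_rot: [3.141, -0.0, 1.176]
force: [1.3, -0.2, 0.5]
grip_width: 0.0168
2.1 p [ 0.4469 -0.2741  0.2354] rot [ 1.7997e+02 -1.0000e-02  6.7380e+01] F [ 1.31 -0.23  0.45] w 0.0168 q [ 0.7   0.37 -0.34  1.85  0.15  0.95 -0.1 ]
t [316.5 -31.1   0.4] r [  0.   -0.  -20.6]
t [ 4.496e+02 -2.057e+02  3.000e-01] r [  0.    0.  -42.6]
```

```bash
python3 -m creep '[{"rx":0,"ry":0,"rz":-4,"tx":46,"ty":-5,"tz":0,"hand":0.6},{"rx":0,"ry":0,"rz":-8,"tx":92,"ty":-10,"tz":0,"hand":0.6},{"rx":0,"ry":0,"rz":-12,"tx":138,"ty":-15,"tz":0,"hand":0.6},{"rx":0,"ry":0,"rz":-16,"tx":184,"ty":-20,"tz":0,"hand":0.6},{"rx":0,"ry":0,"rz":-20,"tx":230,"ty":-28,"tz":0,"hand":0.6},{"rx":0,"ry":0,"rz":-25,"tx":276,"ty":-45,"tz":0,"hand":0.6},{"rx":0,"ry":0,"rz":-31,"tx":320,"ty":-68,"tz":0,"hand":0.6},{"rx":0,"ry":0,"rz":-37,"tx":365,"ty":-90,"tz":0,"hand":0.6}]'; python3 -c "
from mv import *
st();rel([.46,.27,.18],110)
d=viewer.grab_frame('wrist');cv2.imwrite('pics/w1.png',d['pixels']);print(d['tool_from_camera'],d['vertical_fov'],d['cx'],d['cy'])"
```

```text
clock: 2.9
position: [0.5045, 0.097, 0.2355]
tool_rot: [3.141, 0.0, 1.821]
force: [2.2, 1.3, -0.2]
grip_width: 0.0171
2.9 p [0.5045 0.097  0.2355] rot [1.7998e+02 1.0000e-02 1.0435e+02] F [ 2.21  1.35 -0.19] w 0.0171 q [ 0.16  0.39 -0.6   1.86  0.27  0.97 -0.31]
t [178.6  -0.2  55.4] r [ 0.   0.  -5.7]
[[ 2.90535078e-05 -9.55001183e-01 -2.96601987e-01  7.63093771e-02]
 [ 9.99998545e-01  5.33657554e-04 -1.62031999e-03  4.74221053e-04]
 [ 1.70569140e-03 -2.96601508e-01  9.54999809e-01 -1.42593945e-01]
 [ 0.00000000e+00  0.00000000e+00  0.00000000e+00  1.00000000e+00]] 69.14126068218133 316.8582113767395 236.81383617810266
```

View pics/w1.png

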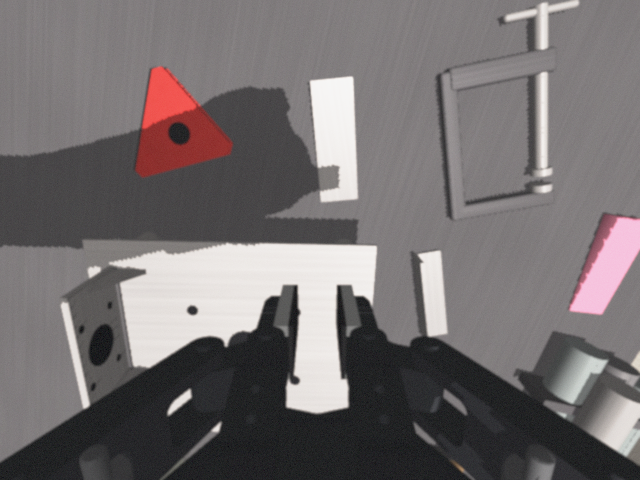

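```bash
cat >> fit.py <<'E'
from scipy.spatial.transform import Rotation as Ro
def wrist():
    s=bot.observe();d=viewer.grab_frame('wrist')
    T=np.eye(4);T[:3,:3]=Ro.from_euler('xyz',s['tool_rot']).as_matrix();T[:3,3]=s['position']
    C=np.linalg.inv(T@np.array(d['tool_from_camera']))
    d['rvec']=cv2.Rodrigues(C[:3,:3])[0].ravel();d['tvec']=C[:3,3]
    return d
E
python3 - <<'E'
from fit import *
d=wrist();d0=d
o=viewer.outline_of('wedge',d)
for q in o: print(q['score'],q['bbox'])
o=near(o,333,140)
w0,s0=np.load('pose0.npy')
m=o['mask'].astype(float);R=cv2.dilate(o['mask'].astype(np.uint8),np.ones((21,21)))>0
r=fit([(d,m,R)],W,w0);print('wedge wrist',r.x,np.degrees(r.x[2]),r.fun)
print('corner +x+y',ray(d,376.5,243.5,.075),'pred',place(P[:1],*s0))
print('edge pt',ray(d,270,242.5,.075))
im=d['pixels'].copy()
for M,q,c in((W,r.x,(0,0,255)),(W,w0,(255,0,0)),(P,s0,(0,0,255))):
    h=cv2.convexHull(np.float32(proj(d,place(M,*q))));cv2.polylines(im,[np.int32(h*16)],True,c,1,shift=4)
cv2.imwrite('pics/w1f.png',cv2.resize(im[50:320,60:430],None,fx=2,fy=2))
E
```

```text
0.81 [558.4, 228.5, 638.3, 325.8]
0.62 [309.3, 85.6, 354.1, 210.8]
0.52 [59.3, 235.0, 374.2, 435.4]
wedge wrist [ 0.50673811  0.16145513 -1.23325712] -70.66042786991669 45.024405997693194
corner +x+y [0.56281367 0.09720332 0.075     ] pred [[0.56778051 0.08455213 0.075     ]]
edge pt [0.46825668 0.07250941 0.075     ]
```

View pics/w1f.png

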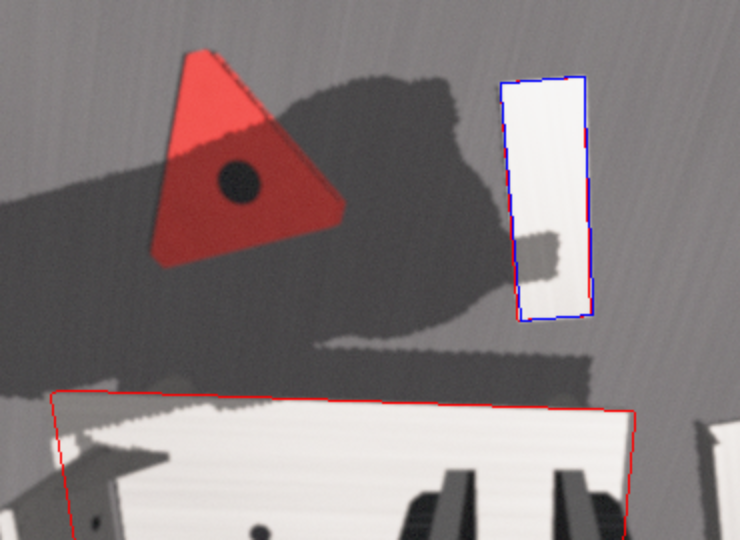

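```bash
python3 -c "
from mv import *
st();rel([.476,.247,.06],110.5);rel([.476,.247,.007],110.5)"
```

```text
3.05 p [0.5044 0.0984 0.2355] rot [ 1.7997e+02 -6.0000e-02  1.0446e+02] F [-0.37 -0.7  -0.64] w 0.0172 q [ 0.16  0.39 -0.6   1.86  0.26  0.97 -0.31]
t [150.8   9.5 175.6] r [ 0.  -0.1 -6. ]
t [150.7   9.5 228.6] r [ 0.  -0.1 -6. ]
```

```bash
python3 -m creep '[{"rx":0,"ry":0,"rz":-2,"tx":46,"ty":3,"tz":15,"hand":0.6},{"rx":0,"ry":0,"rz":-4,"tx":92,"ty":6,"tz":30,"hand":0.6},{"rx":0,"ry":0,"rz":-5,"tx":135,"ty":8.5,"tz":50,"hand":0.6},{"rx":0,"ry":0,"rz":-6,"tx":151,"ty":9.5,"tz":95,"hand":0.6},{"rx":0,"ry":0,"rz":-6,"tx":151,"ty":9.5,"tz":140,"hand":0.6},{"rx":0,"ry":0,"rz":-6,"tx":151,"ty":9.5,"tz":175,"hand":0.6},{"rx":0,"ry":0,"rz":-6,"tx":151,"ty":9.5,"tz":175,"hand":0.6},{"rx":0,"ry":0,"rz":-6,"tx":151,"ty":9.5,"tz":175,"hand":0.6}]'; python3 -c "
from mv import *
st();rel([.476,.247,.007],110.5)
d=viewer.grab_frame('wrist');cv2.imwrite('pics/w2.png',d['pixels']);d=viewer.grab_frame('scene');cv2.imwrite('pics/s2.png',d['pixels'])"
```

```text
clock: 3.85
position: [0.4776, 0.2436, 0.061]
tool_rot: [-3.141, 0.0, 1.921]
force: [0.4, -0.0, 0.8]
grip_width: 0.0172
3.85 p [0.4776 0.2436 0.061 ] rot [-1.7998e+02  1.0000e-02  1.1007e+02] F [ 0.43 -0.03  0.81] w 0.0172 q [-0.21  0.68 -0.51  1.94  0.52  0.66 -0.7 ]
t [ 3.7 -0.3 54. ] r [-0.   0.  -0.4]
```

View pics/w2.png

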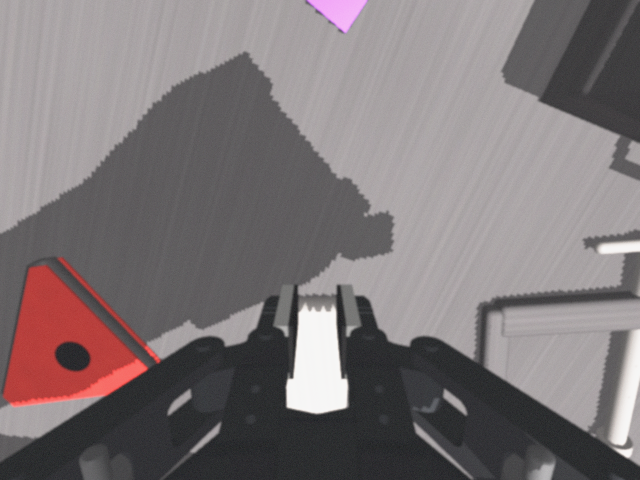

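```bash
python3 -m creep '[{"rx":0,"ry":0,"rz":-0.4,"tx":3.7,"ty":-0.3,"tz":20,"hand":0.6},{"rx":0,"ry":0,"rz":-0.4,"tx":3.7,"ty":-0.3,"tz":40,"hand":0.6},{"rx":0,"ry":0,"rz":-0.4,"tx":3.7,"ty":-0.3,"tz":50,"hand":0.6},{"rx":0,"ry":0,"rz":-0.4,"tx":3.7,"ty":-0.3,"tz":53.5,"hand":0.6},{"rx":0,"ry":0,"rz":-0.4,"tx":3.7,"ty":-0.3,"tz":53.5,"hand":0.6},{"rx":0,"ry":0,"rz":-0.4,"tx":3.7,"ty":-0.3,"tz":53.5,"hand":0.6}]'; python3 -c "
from mv import *
st()
d=viewer.grab_frame('scene');cv2.imwrite('pics/s3.png',cv2.resize(d['pixels'][130:310,220:420],None,fx=3.3,fy=3.3))
for n in range(3): st()"
```

```text
clock: 4.55
position: [0.4762, 0.2475, 0.0078]
tool_rot: [3.14, -0.0, 1.929]
force: [-0.0, 0.6, 0.6]
grip_width: 0.0173
4.55 p [0.4762 0.2475 0.0078] rot [ 1.7993e+02 -1.0000e-02  1.1051e+02] F [-0.03  0.56  0.6 ] w 0.0173 q [-0.27  0.76 -0.45  1.95  0.6   0.56 -0.77]
4.6 p [0.4761 0.2475 0.0077] rot [ 1.7993e+02 -1.0000e-02  1.1051e+02] F [-0.32 -0.34 -0.13] w 0.0171 q [-0.27  0.76 -0.45  1.95  0.6   0.56 -0.77]
4.6 p [0.4761 0.2475 0.0077] rot [ 1.7993e+02 -1.0000e-02  1.1051e+02] F [-0.32 -0.34 -0.13] w 0.0171 q [-0.27  0.76 -0.45  1.95  0.6   0.56 -0.77]
4.6 p [0.4761 0.2475 0.0077] rot [ 1.7993e+02 -1.0000e-02  1.1051e+02] F [-0.32 -0.34 -0.13] w 0.0171 q [-0.27  0.76 -0.45  1.95  0.6   0.56 -0.77]
```

View pics/s3.png

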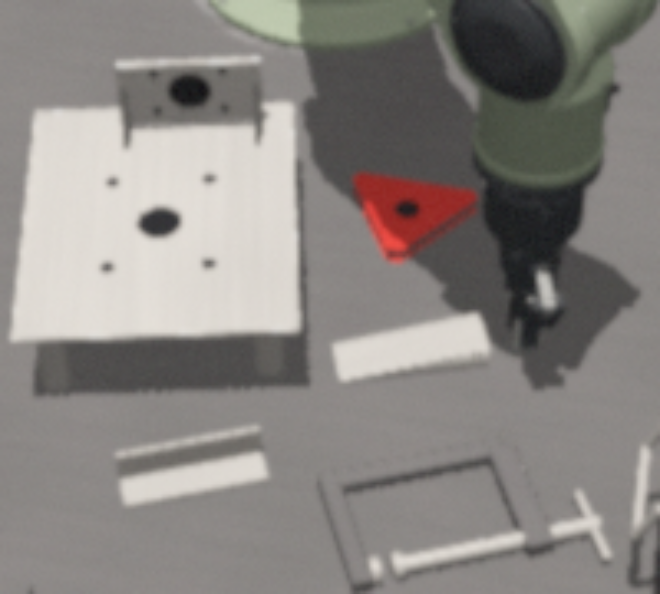

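```bash
python3 -m creep '[{"rx":0,"ry":0,"rz":0,"tx":-8,"ty":0,"tz":0,"hand":0.6},{"rx":0,"ry":0,"rz":0,"tx":-14,"ty":0,"tz":0,"hand":0.6},{"rx":0,"ry":0,"rz":0,"tx":-17,"ty":0,"tz":0,"hand":0.6},{"rx":0,"ry":0,"rz":0,"tx":-20,"ty":0,"tz":0,"hand":0.6},{"rx":0,"ry":0,"rz":0,"tx":-23,"ty":0,"tz":0,"hand":0.6},{"rx":0,"ry":0,"rz":0,"tx":-27,"ty":0,"tz":0,"hand":0.6},{"rx":0,"ry":0,"rz":0,"tx":-31,"ty":0,"tz":0,"hand":0.6},{"rx":0,"ry":0,"rz":0,"tx":-35,"ty":0,"tz":0,"hand":0.6}]'; python3 -m creep '[{"rx":0,"ry":0,"rz":0,"tx":-4,"ty":0,"tz":0,"hand":0.6},{"rx":0,"ry":0,"rz":0,"tx":-8,"ty":0,"tz":0,"hand":0.6},{"rx":0,"ry":0,"rz":0,"tx":-12,"ty":0,"tz":0,"hand":0.6},{"rx":0,"ry":0,"rz":0,"tx":-15,"ty":0,"tz":0,"hand":0.6},{"rx":0,"ry":0,"rz":0,"tx":-15,"ty":0,"tz":0,"hand":0.6}]'
python3 - <<'E'
from fit import *
d=viewer.grab_frame('scene');cv2.imwrite('pics/s4.png',cv2.resize(d['pixels'][130:310,220:420],None,fx=3.3,fy=3.3))
t=viewer.grab_frame('top');cv2.imwrite('pics/t4.png',cv2.resize(t['pixels'][210:340,260:440],None,fx=4,fy=4))
w=wrist();cv2.imwrite('pics/w4.png',w['pixels'])
print(bot.observe()['position'],bot.observe()['force'])
E
```

```text
clock: 5.4
position: [0.488, 0.2145, 0.0068]
tool_rot: [3.141, -0.0, 1.929]
force: [-0.1, 2.5, 0.6]
grip_width: 0.0172
clock: 5.9
position: [0.4934, 0.1998, 0.0068]
tool_rot: [-3.142, 0.0, 1.928]
force: [0.1, 0.6, 0.5]
grip_width: 0.0172
[0.49316424 0.20015285 0.0067262 ] [ 0.3904926  -0.01825429  0.06489281]
```

View pics/s4.png

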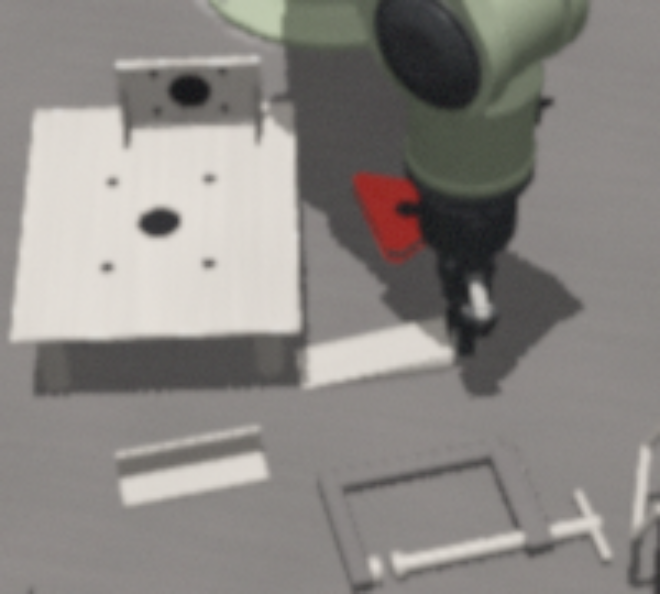

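View pics/t4.png

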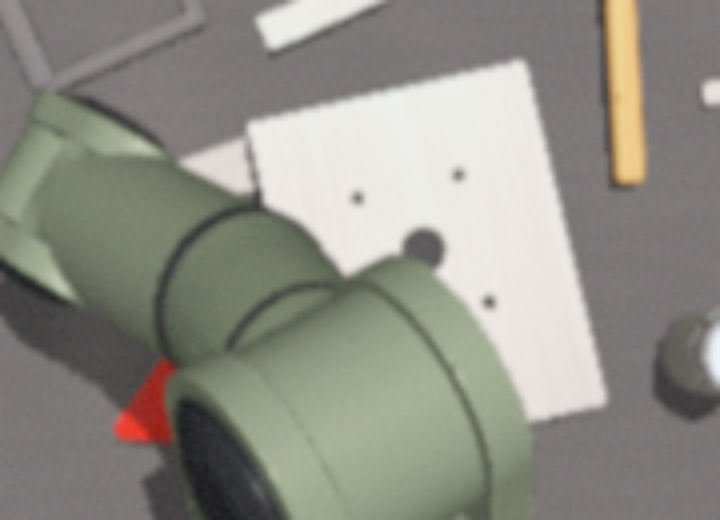

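View pics/w4.png

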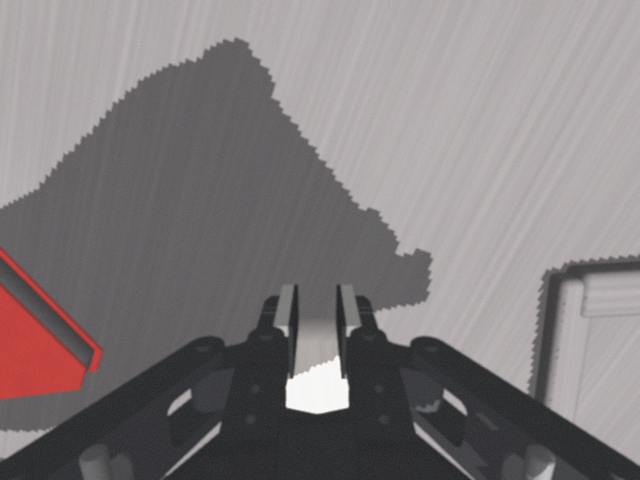

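```bash
python3 -m creep '[{"rx":0,"ry":0,"rz":0,"tx":-4,"ty":0,"tz":0,"hand":0.6},{"rx":0,"ry":0,"rz":0,"tx":-8,"ty":0,"tz":0,"hand":0.6},{"rx":0,"ry":0,"rz":0,"tx":-12,"ty":0,"tz":0,"hand":0.6},{"rx":0,"ry":0,"rz":0,"tx":-15,"ty":0,"tz":0,"hand":0.6},{"rx":0,"ry":0,"rz":0,"tx":-18,"ty":0,"tz":0,"hand":0.6},{"rx":0,"ry":0,"rz":0,"tx":-21,"ty":0,"tz":0,"hand":0.6},{"rx":0,"ry":0,"rz":0,"tx":-24,"ty":0,"tz":0,"hand":0.6}]'
python3 - <<'E'
from fit import *
print(bot.observe()['position'],bot.observe()['force'])
d=viewer.grab_frame('scene');cv2.imwrite('pics/s5.png',cv2.resize(d['pixels'][190:270,220:380],None,fx=5,fy=5,interpolation=cv2.INTER_CUBIC))
E
```

```text
clock: 6.75
position: [0.5017, 0.1778, 0.0068]
tool_rot: [-3.142, -0.0, 1.929]
force: [-0.4, 2.2, 0.1]
grip_width: 0.0174
[0.50165892 0.17779235 0.0067886 ] [-0.39110711  2.24765864  0.08462864]
```

View pics/s5.png

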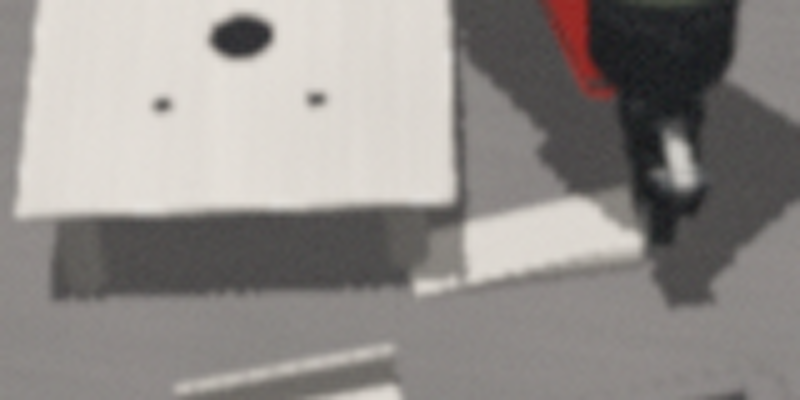

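```bash
cat > ov.py <<'E'
from fit import *
import sys
d=viewer.grab_frame('scene');p=bot.observe()['position']
a=np.radians(-69.5);u=np.array([np.cos(a),np.sin(a)])
off=float(sys.argv[2]) if len(sys.argv)>2 else .011
c=p[:2]+u*(off+.06)
s0=np.load('pose0.npy')[1]
im=cv2.resize(d['pixels'][190:270,220:380],None,fx=5,fy=5,interpolation=cv2.INTER_CUBIC)
def dr(pts,col):
    h=cv2.convexHull(np.float32(proj(d,pts))).reshape(-1,2);h=(h-[220,190]+.5)*5
    cv2.polylines(im,[np.int32(h*16)],True,col,1,cv2.LINE_AA,shift=4)
dr(place(W,c[0],c[1],a),(0,0,255))
th=np.linspace(0,6.28,24)
for z in(.008,.07):dr(place(np.c_[.11+.011*np.cos(th),.085+.011*np.sin(th),0*th+z],*s0),(0,255,0))
dr(place(P[[0,2,4,6]],*s0),(255,0,0))
f=place(np.array([[.11,.085,0]]),*s0)[0,:2]-c
print('foot in wedge frame along',f@u,'lat',f@np.array([-u[1],u[0]]))
o=[q for q in viewer.outline_of('wedge',d)]
for q in o: print(round(q['score'],2),q['bbox'])
cv2.imwrite(sys.argv[1],im)
E
python3 ov.py pics/o5.png
```

```text
foot in wedge frame along 0.06062633991610082 lat 0.0012394524495928233
0.82 [304.1, 227.5, 348.2, 246.5]
0.77 [270.5, 329.6, 321.2, 349.3]
0.55 [518.2, 223.4, 532.4, 231.8]
```

View pics/o5.png

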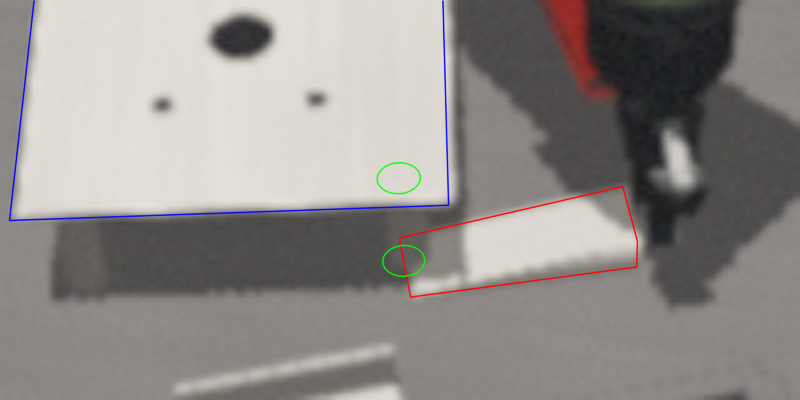

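```bash
python3 -m creep '[{"rx":0,"ry":0,"rz":0,"tx":-2,"ty":0,"tz":0,"hand":0.6},{"rx":0,"ry":0,"rz":0,"tx":-4,"ty":0,"tz":0,"hand":0.6},{"rx":0,"ry":0,"rz":0,"tx":-6,"ty":0,"tz":0,"hand":0.6},{"rx":0,"ry":0,"rz":0,"tx":-8,"ty":0,"tz":0,"hand":0.6}]'
for i in 1 2 3 ; do python3 -m creep '[{"rx":0,"ry":0,"rz":0,"tx":-1,"ty":0,"tz":0,"hand":0.6},{"rx":0,"ry":0,"rz":0,"tx":-2,"ty":0,"tz":0,"hand":0.6}]'; done
```

```text
clock: 7.3
position: [0.5044, 0.1705, 0.0068]
tool_rot: [3.142, -0.0, 1.929]
force: [-0.9, 2.1, -0.4]
grip_width: 0.0167
clock: 7.5
position: [0.5051, 0.1686, 0.0068]
tool_rot: [3.142, -0.0, 1.929]
force: [-1.2, 2.2, 0.7]
grip_width: 0.0171
clock: 7.7
position: [0.5058, 0.1668, 0.0068]
tool_rot: [-3.142, -0.0, 1.929]
force: [-0.9, 1.6, 0.3]
grip_width: 0.0169
clock: 7.9
position: [0.5065, 0.1649, 0.0068]
tool_rot: [-3.142, -0.0, 1.929]
force: [-0.6, 2.3, -0.4]
grip_width: 0.017
```

```bash
python3 -m creep '[{"rx":0,"ry":0,"rz":0,"tx":-1,"ty":0,"tz":0,"hand":0.6},{"rx":0,"ry":0,"rz":0,"tx":-2,"ty":0,"tz":0,"hand":0.6}]'
```

```text
clock: 8.1
position: [0.5072, 0.163, 0.0068]
tool_rot: [-3.142, -0.0, 1.929]
force: [-0.6, 2.0, 0.7]
grip_width: 0.0173
```

```bash
python3 -m creep '[{"rx":0,"ry":0,"rz":0,"tx":-1,"ty":0,"tz":0,"hand":0.6},{"rx":0,"ry":0,"rz":0,"tx":-2,"ty":0,"tz":0,"hand":0.6}]'
```

```text
clock: 8.3
position: [0.5079, 0.1611, 0.0068]
tool_rot: [-3.142, -0.0, 1.929]
force: [-0.8, 2.3, -0.2]
grip_width: 0.017
```

```bash
python3 ov.py pics/o6.png
```

```text
foot in wedge frame along 0.04299309439917521 lat 0.0012016044791585904
0.82 [297.3, 227.7, 344.0, 249.6]
0.82 [269.4, 328.8, 321.1, 348.5]
0.63 [515.6, 224.1, 531.3, 231.5]
```

View pics/o6.png

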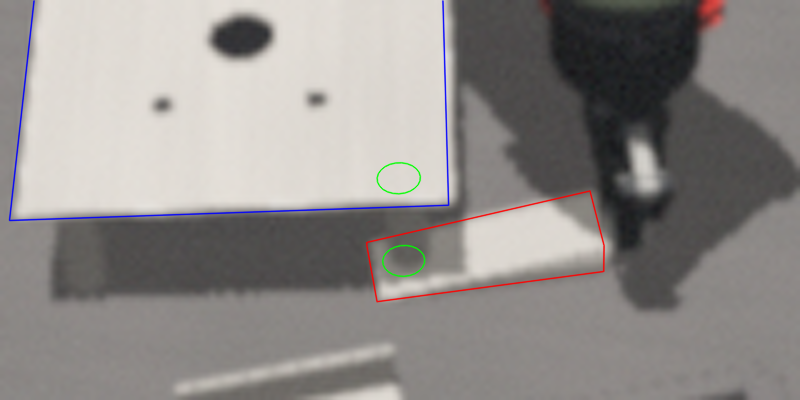

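```bash
python3 -m creep '[{"rx":0,"ry":0,"rz":0,"tx":-1,"ty":0,"tz":0,"hand":0.6},{"rx":0,"ry":0,"rz":0,"tx":-1.5,"ty":0,"tz":0,"hand":0.6}]'
```

```text
clock: 8.6
position: [0.5084, 0.1597, 0.0068]
tool_rot: [-3.142, -0.0, 1.929]
force: [-1.2, 2.9, 0.5]
grip_width: 0.0174
```

```bash
python3 -m creep '[{"rx":0,"ry":0,"rz":0,"tx":-1,"ty":0,"tz":0,"hand":0.6},{"rx":0,"ry":0,"rz":0,"tx":-1.5,"ty":0,"tz":0,"hand":0.6}]'
```

```text
clock: 8.8
position: [0.509, 0.1583, 0.0068]
tool_rot: [-3.142, -0.0, 1.929]
force: [-0.6, 3.2, 0.3]
grip_width: 0.0174
```

```bash
python3 -m creep '[{"rx":0,"ry":0,"rz":0,"tx":-1,"ty":0,"tz":0,"hand":0.6},{"rx":0,"ry":0,"rz":0,"tx":-1.5,"ty":0,"tz":0,"hand":0.6}]'
```

```text
clock: 9.0
position: [0.5095, 0.1569, 0.0068]
tool_rot: [-3.142, -0.0, 1.929]
force: [-1.1, 2.0, 1.2]
grip_width: 0.017
```

```bash
python3 -m creep '[{"rx":0,"ry":0,"rz":0,"tx":-1,"ty":0,"tz":0,"hand":0.6},{"rx":0,"ry":0,"rz":0,"tx":-1.5,"ty":0,"tz":0,"hand":0.6}]'
```

```text
clock: 9.2
position: [0.51, 0.1555, 0.0068]
tool_rot: [-3.142, -0.0, 1.929]
force: [-1.2, 2.6, -0.1]
grip_width: 0.0173
```

```bash
python3 -m creep '[{"rx":0,"ry":0,"rz":0,"tx":-1,"ty":0,"tz":0,"hand":0.6},{"rx":0,"ry":0,"rz":0,"tx":-1.5,"ty":0,"tz":0,"hand":0.6}]'
```

```text
clock: 9.4
position: [0.5106, 0.154, 0.0068]
tool_rot: [-3.142, 0.0, 1.929]
force: [-0.4, 3.9, -0.2]
grip_width: 0.0172
```

```bash
python3 -m creep '[{"rx":0,"ry":0,"rz":0,"tx":-0.7,"ty":0,"tz":0,"hand":0.6}]'
```

```text
clock: 9.5
position: [0.5108, 0.1534, 0.0068]
tool_rot: [-3.142, -0.0, 1.929]
force: [-0.5, 1.8, 0.3]
grip_width: 0.0169
```

```bash
python3 -m creep '[{"rx":0,"ry":0,"rz":0,"tx":-0.7,"ty":0,"tz":0,"hand":0.6}]'
```

```text
clock: 9.6
position: [0.511, 0.1528, 0.0068]
tool_rot: [-3.142, -0.0, 1.929]
force: [-0.1, 2.1, 0.6]
grip_width: 0.0173
```

```bash
python3 -m creep '[{"rx":0,"ry":0,"rz":0,"tx":-1,"ty":0,"tz":0,"hand":0.6}]'
```

```text
clock: 9.7
position: [0.5114, 0.1519, 0.0068]
tool_rot: [3.142, -0.0, 1.929]
force: [-1.4, 2.2, 0.9]
grip_width: 0.0168
```

```bash
python3 -m creep '[{"rx":0,"ry":0,"rz":0,"tx":-1,"ty":0,"tz":0,"hand":0.6}]'
```

```text
clock: 9.8
position: [0.5117, 0.1509, 0.0068]
tool_rot: [-3.142, -0.0, 1.929]
force: [-0.6, 2.5, -0.1]
grip_width: 0.0169
```

```bash
python3 -m creep '[{"rx":0,"ry":0,"rz":0,"tx":-1,"ty":0,"tz":0,"hand":0.6}]'
```

```text
clock: 9.9
position: [0.5121, 0.1499, 0.0068]
tool_rot: [3.142, -0.0, 1.929]
force: [-1.0, 3.1, 0.4]
grip_width: 0.017
```

```bash
python3 -m creep '[{"rx":0,"ry":0,"rz":0,"tx":-1,"ty":0,"tz":0,"hand":0.6}]'
```

```text
clock: 10.0
position: [0.5125, 0.149, 0.0068]
tool_rot: [3.142, -0.0, 1.929]
force: [-0.0, 3.0, 0.1]
grip_width: 0.0172
```

```bash
python3 -m creep '[{"rx":0,"ry":0,"rz":0,"tx":-1,"ty":0,"tz":0,"hand":0.6}]'
```

```text
clock: 10.1
position: [0.5128, 0.1481, 0.0068]
tool_rot: [3.142, -0.0, 1.929]
force: [-1.3, 1.8, 1.1]
grip_width: 0.0167
```

```bash
python3 -m creep '[{"rx":0,"ry":0,"rz":0,"tx":-1,"ty":0,"tz":0,"hand":0.6}]'
```

```text
clock: 10.2
position: [0.5131, 0.1471, 0.0068]
tool_rot: [-3.142, -0.0, 1.929]
force: [-1.3, 2.6, -1.0]
grip_width: 0.0168
```

```bash
python3 ov.py pics/o7.png
```

```text
foot in wedge frame along 0.02812538098897836 lat 0.0011712567844511517
0.9 [287.6, 229.7, 336.8, 248.1]
0.64 [269.3, 330.0, 319.3, 349.0]
0.39 [172.3, 216.7, 207.2, 296.3]
```

View pics/o7.png

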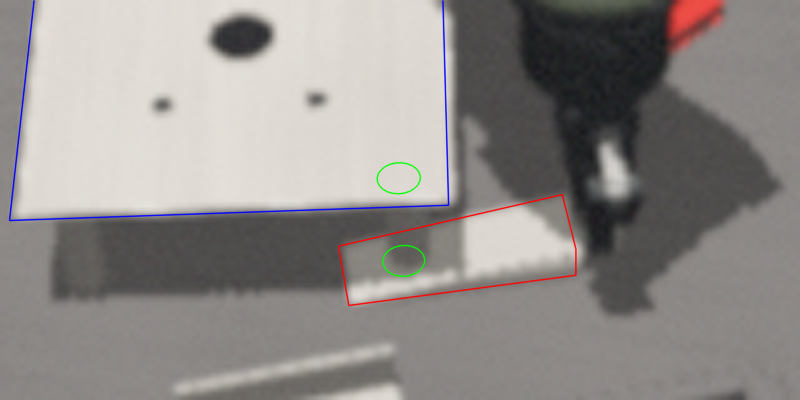

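```bash
python3 -m creep '[{"rx":0,"ry":0,"rz":0,"tx":-1,"ty":0,"tz":0,"hand":0.6}]'
```

```text
clock: 10.4
position: [0.5135, 0.1464, 0.0068]
tool_rot: [3.142, -0.0, 1.929]
force: [-2.4, 3.8, 0.7]
grip_width: 0.0171
```

```bash
python3 -m creep '[{"rx":0,"ry":0,"rz":0,"tx":-1,"ty":0,"tz":0,"hand":0.6}]'
```

```text
clock: 10.5
position: [0.5137, 0.1457, 0.0068]
tool_rot: [3.141, -0.001, 1.929]
force: [-2.7, 6.6, 0.3]
grip_width: 0.0171
```

```bash
python3 -m creep '[{"rx":0,"ry":0,"rz":0,"tx":-1,"ty":0,"tz":0,"hand":0.6}]'
```

```text
clock: 10.6
position: [0.514, 0.1451, 0.0068]
tool_rot: [3.141, -0.001, 1.93]
force: [-3.6, 8.4, 0.0]
grip_width: 0.0172
```

```bash
python3 -m creep '[{"rx":0,"ry":0,"rz":0,"tx":0,"ty":0,"tz":0,"hand":0.6},{"rx":0,"ry":0,"rz":0,"tx":0,"ty":0,"tz":0,"hand":0.6}]'
```

```text
clock: 10.8
position: [0.514, 0.1451, 0.0068]
tool_rot: [3.141, -0.001, 1.93]
force: [-2.0, 6.6, 0.4]
grip_width: 0.0169
```

```bash
python3 -m creep '[{"rx":0,"ry":0,"rz":0,"tx":-0.5,"ty":0,"tz":0,"hand":0.6},{"rx":0,"ry":0,"rz":0,"tx":-0.5,"ty":0,"tz":0,"hand":0.6}]'; python3 ov.py pics/o8.png
```

```text
clock: 11.0
position: [0.5141, 0.145, 0.0068]
tool_rot: [3.141, -0.001, 1.93]
force: [-3.6, 8.0, -0.3]
grip_width: 0.017
foot in wedge frame along 0.025945615666826734 lat 0.001090291101494584
0.97 [288.5, 231.5, 336.1, 249.0]
0.89 [267.4, 328.2, 320.7, 351.3]
```

View pics/o8.png

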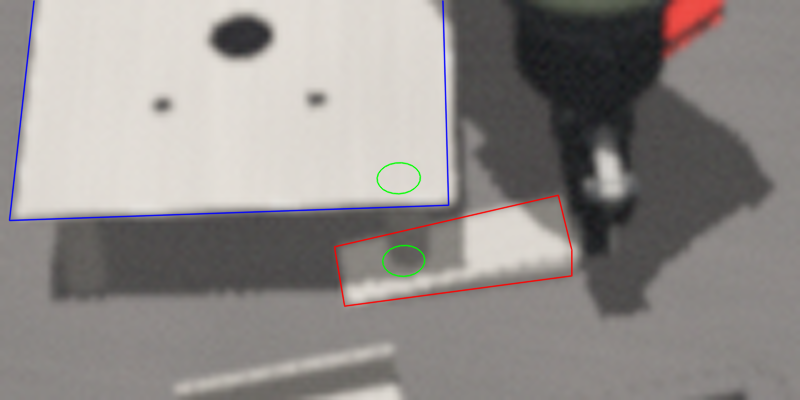

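```bash
python3 -m creep '[{"rx":0,"ry":0,"rz":0,"tx":3,"ty":0,"tz":0,"hand":0.6},{"rx":0,"ry":0,"rz":0,"tx":10,"ty":0,"tz":0,"hand":0.6},{"rx":0,"ry":0,"rz":0,"tx":22,"ty":0,"tz":-5,"hand":0.6},{"rx":0,"ry":0,"rz":0,"tx":24,"ty":0,"tz":-45,"hand":0.8},{"rx":0,"ry":0,"rz":0,"tx":24,"ty":0,"tz":-90,"hand":1},{"rx":0,"ry":0,"rz":0,"tx":24,"ty":0,"tz":-130,"hand":1},{"rx":0,"ry":0,"rz":0,"tx":24,"ty":0,"tz":-130,"hand":1},{"rx":0,"ry":0,"rz":0,"tx":24,"ty":0,"tz":-130,"hand":1}]'
python3 - <<'E'
from fit import *
from mv import rel
d=wrist();cv2.imwrite('pics/w9.png',d['pixels'])
rel([.548,.0545,.11],110.5)
o=viewer.outline_of('stand',d)
for q in o[:2]:print(q['score'],q['bbox'])
E
```

```text
clock: 11.9
position: [0.5061, 0.1668, 0.1377]
tool_rot: [3.14, 0.001, 1.929]
force: [-0.1, 0.0, -0.8]
grip_width: 0.0001
t [-119.8    0.4   26.8] r [-0.  0.  0.]
0.91 [3.1, 310.6, 325.6, 479.0]
```

View pics/w9.png

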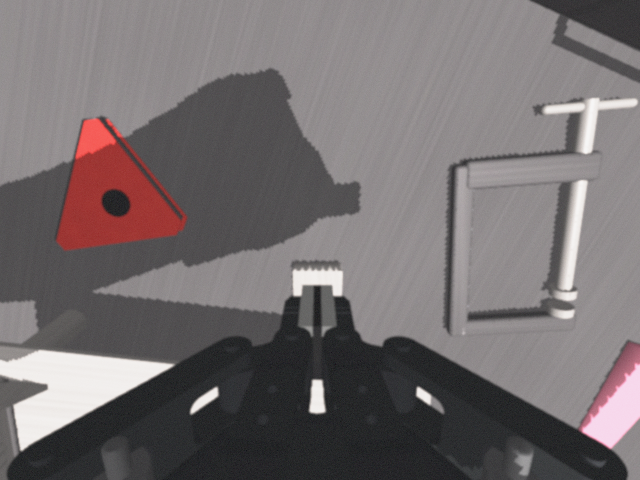

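```bash
python3 -m creep '[{"rx":0,"ry":0,"rz":0,"tx":-40,"ty":0,"tz":0,"hand":1},{"rx":0,"ry":0,"rz":0,"tx":-80,"ty":0,"tz":5,"hand":1},{"rx":0,"ry":0,"rz":0,"tx":-110,"ty":0,"tz":20,"hand":1},{"rx":0,"ry":0,"rz":0,"tx":-120,"ty":0.4,"tz":40,"hand":1},{"rx":0,"ry":0,"rz":0,"tx":-120,"ty":0.4,"tz":50,"hand":1},{"rx":0,"ry":0,"rz":0,"tx":-120,"ty":0.4,"tz":53,"hand":1},{"rx":0,"ry":0,"rz":0,"tx":-120,"ty":0.4,"tz":53,"hand":1}]'
python3 - <<'E'
from fit import *
d=viewer.grab_frame('scene');cv2.imwrite('pics/s10.png',cv2.resize(d['pixels'][130:280,210:410],None,fx=4,fy=4))
E
```

```text
clock: 12.7
position: [0.5478, 0.0557, 0.0835]
tool_rot: [-3.141, -0.001, 1.931]
force: [0.5, -0.9, 0.6]
grip_width: 0.0001
```

View pics/s10.png

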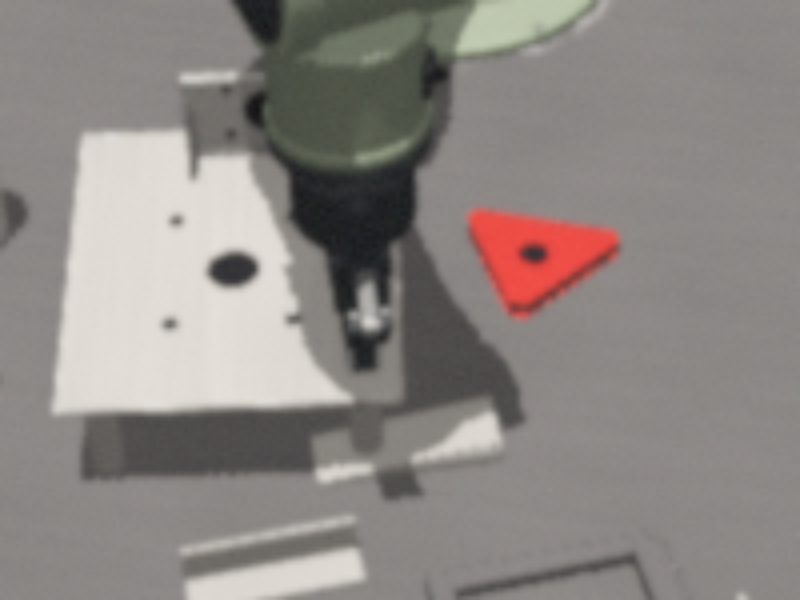

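```bash
python3 -m creep '[{"rx":0,"ry":0,"rz":0,"tx":0,"ty":0,"tz":3,"hand":1},{"rx":0,"ry":0,"rz":0,"tx":0,"ty":0,"tz":6,"hand":1},{"rx":0,"ry":0,"rz":0,"tx":0,"ty":0,"tz":7,"hand":1},{"rx":0,"ry":0,"rz":0,"tx":0,"ty":0,"tz":8,"hand":1}]'
```

```text
clock: 13.15
position: [0.5484, 0.0542, 0.0758]
tool_rot: [3.141, 0.0, 1.929]
force: [0.6, -0.7, 0.7]
grip_width: 0.0001
```

```bash
python3 -m creep '[{"rx":0,"ry":0,"rz":0,"tx":0,"ty":0,"tz":1,"hand":1},{"rx":0,"ry":0,"rz":0,"tx":0,"ty":0,"tz":1,"hand":1}]'
```

```text
clock: 13.35
position: [0.5485, 0.0542, 0.0751]
tool_rot: [3.141, 0.0, 1.929]
force: [-1.7, -0.1, 5.8]
grip_width: -0.0
```

```bash
python3 -m creep '[{"rx":0,"ry":0,"rz":0,"tx":0,"ty":0,"tz":1,"hand":1},{"rx":0,"ry":0,"rz":0,"tx":0,"ty":0,"tz":1,"hand":1}]'
```

```text
clock: 13.55
position: [0.5486, 0.0543, 0.0747]
tool_rot: [3.141, 0.0, 1.929]
force: [-7.1, -1.2, 20.4]
grip_width: 0.0005
```

```bash
python3 -m creep '[{"rx":0,"ry":0,"rz":0,"tx":0,"ty":0,"tz":0,"hand":1},{"rx":0,"ry":0,"rz":0,"tx":0,"ty":0,"tz":0,"hand":1},{"rx":0,"ry":0,"rz":0,"tx":0,"ty":0,"tz":0,"hand":1},{"rx":0,"ry":0,"rz":0,"tx":0,"ty":0,"tz":0,"hand":1},{"rx":0,"ry":0,"rz":0,"tx":0,"ty":0,"tz":0,"hand":1}]'
python3 - <<'E'
from fit import *
d=viewer.grab_frame('scene');cv2.imwrite('pics/s11.png',cv2.resize(d['pixels'][130:280,210:410],None,fx=4,fy=4))
a=cv2.imread('pics/s10.png').astype(int);b=cv2.imread('pics/s11.png').astype(int)
cv2.imwrite('pics/df.png',np.clip(abs(a-b)*3,0,255).astype(np.uint8))
E
```

```text
clock: 14.05
position: [0.5486, 0.0543, 0.0748]
tool_rot: [3.141, 0.0, 1.929]
force: [-6.7, -0.3, 20.0]
grip_width: 0.0002
```

View pics/df.png

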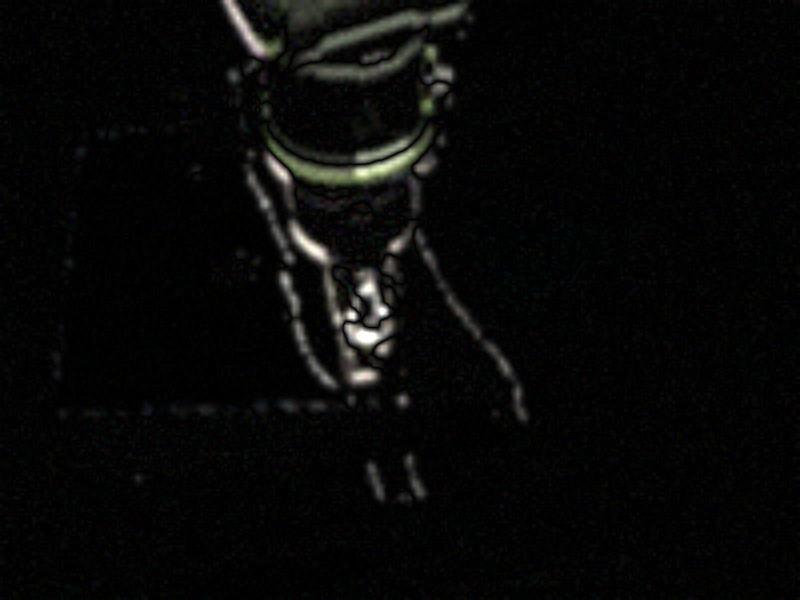

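```bash
python3 -m creep '[{"rx":0,"ry":0,"rz":0,"tx":0,"ty":0,"tz":-0.4,"hand":1},{"rx":0,"ry":0,"rz":0,"tx":0,"ty":0,"tz":-0.4,"hand":1}]';python3 -c "
from mv import *
st()"
```

```text
clock: 14.3
position: [0.5485, 0.0542, 0.0749]
tool_rot: [3.141, 0.0, 1.929]
force: [-4.7, 0.3, 13.7]
grip_width: 0.0001
14.3 p [0.5485 0.0542 0.0749] rot [1.7997e+02 2.0000e-02 1.1052e+02] F [-4.71  0.3  13.7 ] w 0.0001 q [ 0.18  0.68 -0.54  1.89  0.51  0.71 -0.3 ]
```

```bash
python3 -m creep '[{"rx":0,"ry":0,"rz":0,"tx":0,"ty":0,"tz":-0.4,"hand":1},{"rx":0,"ry":0,"rz":0,"tx":0,"ty":0,"tz":-0.4,"hand":1}]';python3 -c "
from mv import *
st()"
```

```text
clock: 14.5
position: [0.5485, 0.0542, 0.075]
tool_rot: [3.141, 0.0, 1.929]
force: [-2.3, -0.9, 8.2]
grip_width: -0.0001
14.5 p [0.5485 0.0542 0.075 ] rot [1.7998e+02 1.0000e-02 1.1052e+02] F [-2.28 -0.92  8.21] w -0.0001 q [ 0.18  0.68 -0.54  1.89  0.51  0.71 -0.3 ]
```

```bash
python3 -m creep '[{"rx":0,"ry":0,"rz":0,"tx":0,"ty":0,"tz":-0.3,"hand":1},{"rx":0,"ry":0,"rz":0,"tx":0,"ty":0,"tz":-0.3,"hand":1}]';python3 -c "
from mv import *
st()"
```

```text
clock: 14.7
position: [0.5485, 0.0542, 0.0751]
tool_rot: [3.141, 0.0, 1.929]
force: [-1.3, 0.4, 5.6]
grip_width: 0.0003
14.7 p [0.5485 0.0542 0.0751] rot [179.98   0.   110.52] F [-1.26  0.45  5.57] w 0.0003 q [ 0.18  0.68 -0.54  1.89  0.51  0.71 -0.3 ]
```

```bash
python3 -m creep '[{"rx":0,"ry":0,"rz":0,"tx":0,"ty":0,"tz":-6,"hand":1},{"rx":0,"ry":0,"rz":0,"tx":0,"ty":0,"tz":-6,"hand":1},{"rx":0,"ry":0,"rz":0,"tx":0,"ty":0,"tz":-6,"hand":1}]';python3 - <<'E'
from fit import *
d=viewer.grab_frame('scene');cv2.imwrite('pics/s12.png',cv2.resize(d['pixels'][130:280,210:410],None,fx=4,fy=4))
a=cv2.imread('pics/s12.png').astype(int)
for n in('s10','s11'):
    b=cv2.imread(f'pics/{n}.png').astype(int);print(n,[cv2.phaseCorrelate(np.float64(a[y0:y1,x0:x1].mean(2)),np.float64(b[y0:y1,x0:x1].mean(2))) for y0,y1,x0,x1 in((370,440,70,300),(440,500,310,375),(540,600,180,380),(420,480,440,510))])
E
```

```text
clock: 15.0
position: [0.5485, 0.0541, 0.0811]
tool_rot: [3.141, 0.0, 1.929]
force: [0.1, 0.0, 0.2]
grip_width: 0.0001
s10 [((0.02685655937072795, -0.006996298112703414), 0.9204659911042182), ((0.04147038475127118, -0.13466310003129323), 0.8823962587770431), ((0.07376965383146228, -0.007017865183794214), 0.6822107290810865), ((-0.02359093961866421, 0.044175025248588184), 0.9098691519928459)]
s11 [((0.014090809931019521, -0.0005028058702691851), 0.9167326385477352), ((0.003829855298874918, -0.022231916931524154), 0.8581830963069483), ((-0.02055240388519053, -0.032233720889028206), 0.7120600062539643), ((-0.07163587018624895, 0.060102028131858276), 0.8897568773598984)]
```

```bash
python3 -m creep '[{"rx":0,"ry":0,"rz":0,"tx":0,"ty":0,"tz":-30,"hand":1},{"rx":0,"ry":0,"rz":0,"tx":0,"ty":0,"tz":-70,"hand":1},{"rx":0,"ry":0,"rz":0,"tx":40,"ty":0,"tz":-110,"hand":1},{"rx":0,"ry":0,"rz":0,"tx":80,"ty":0,"tz":-130,"hand":1},{"rx":0,"ry":0,"rz":0,"tx":120,"ty":0,"tz":-140,"hand":1},{"rx":0,"ry":0,"rz":0,"tx":150,"ty":0,"tz":-140,"hand":1},{"rx":0,"ry":0,"rz":0,"tx":150,"ty":0,"tz":-140,"hand":1}]'
python3 - <<'E'
from fit import *
d=viewer.grab_frame('scene');a=d['pixels'];cv2.imwrite('pics/s13.png',cv2.resize(a[130:310,160:420],None,fx=3,fy=3))
b=cv2.imread('pics/scene0.png')
for n,(x0,y0,x1,y1) in dict(plate=(222,185,300,252),angle=(250,255,308,290),brush=(165,210,212,300),clamp=(316,260,408,312),magnet=(322,180,370,214)).items():
    print(n,cv2.phaseCorrelate(np.float64(b[y0:y1,x0:x1].mean(2)),np.float64(a[y0:y1,x0:x1].mean(2))))
print(bot.observe()['position'],bot.observe()['force'])
E
```

```text
clock: 15.75
position: [0.4942, 0.1987, 0.2216]
tool_rot: [3.14, -0.001, 1.934]
force: [-0.1, -1.8, 0.8]
grip_width: 0.0003
plate ((0.06131781738913844, -0.17746956621724053), 0.8700666656554185)
angle ((-0.018369469839807806, 0.028876465478699487), 0.9481056845518555)
brush ((0.037266729014600486, 0.04558068554555206), 0.9722085984495865)
clamp ((0.008226615526773173, -0.012136768022386946), 0.939099050201481)
magnet ((0.19713796944958872, -0.16660202600360918), 0.39787975698173844)
[0.49508985 0.19626336 0.22106368] [ 0.3556322  -0.85594221  0.21596509]
```

View pics/s13.png

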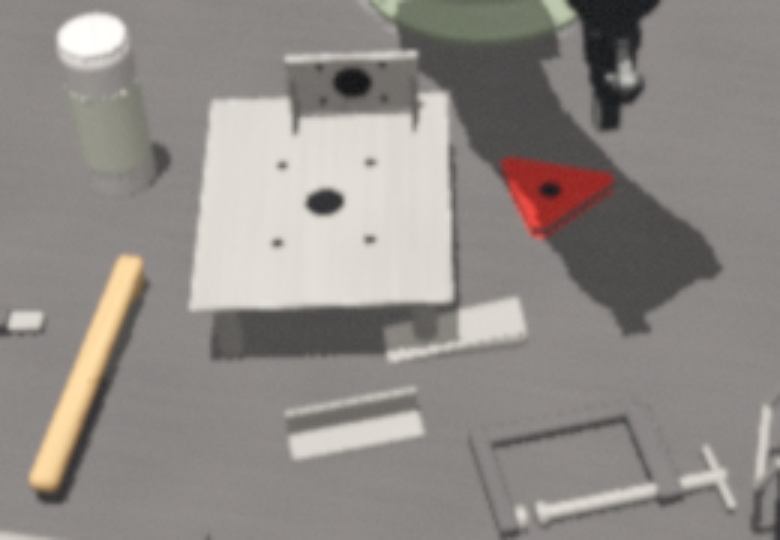

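Run:
```python
from h import *
b=cv2.imread('pics/scene0.png')
fr=[viewer.grab_frame('scene')['pixels'] for _ in range(3)]
a=np.mean(fr,0)
for n,(x0,y0,x1,y1) in dict(FLedge=(220,222,250,238),FRedge=(270,220,300,238),hole=(255,185,282,210),hFL=(242,205,262,218),hFR=(274,205,294,218),hBR=(274,178,294,192),hBL=(244,178,264,192),left=(216,170,240,215),bracket=(250,143,305,172),ref=(250,255,308,290)).items():
    r=[cv2.phaseCorrelate(np.float64(b[y0:y1,x0:x1].mean(2)),np.float64(a[y0:y1,x0:x1].mean(2)),cv2.createHanningWindow((x1-x0,y1-y0),cv2.CV_64F))]
    print(n,np.round(r[0][0],2),round(r[0][1],2))
```

```text
FLedge [-0.    0.14] 0.96
FRedge [-0.17 -0.04] 0.94
hole [0.59 0.42] 0.96
hFL [-0.11  0.37] 1.0
hFR [0.1  0.72] 1.01
hBR [-0.03  0.41] 0.98
hBL [0.03 0.25] 0.97
left [-0.1   0.51] 0.94
bracket [ 0.49 -0.04] 0.91
ref [-0.05 -0.05] 1.02
```

Run:
```python
from h import *
b=np.float32(cv2.imread('pics/scene0.png').mean(2))
a=np.float32(np.mean([viewer.grab_frame('scene')['pixels'] for _ in range(3)],0).mean(2))
for n,(x0,y0,x1,y1) in dict(plate=(216,142,305,240),front=(216,195,305,240),back=(216,142,305,190),ref=(245,252,312,295),brush=(165,210,212,300)).items():
    M=np.eye(2,3,dtype=np.float32)
    try:
        c,M=cv2.findTransformECC(b[y0:y1,x0:x1],a[y0:y1,x0:x1],M,cv2.MOTION_EUCLIDEAN,(3,200,1e-7),None,3)
        ctr=np.array([(x1-x0)/2,(y1-y0)/2,1]);print(n,round(c,4),np.round(M@ctr-ctr[:2],3),'rot deg',np.degrees(M[1,0]).round(2))
    except Exception as e: print(n,e)
```

```text
plate 0.9908 [-0.096  0.045] rot deg -0.06
front 0.9982 [ 0.009 -0.028] rot deg -0.07
back 0.9811 [-0.166  0.041] rot deg 0.09
ref 0.9998 [-0.014  0.001] rot deg -0.02
brush 0.9999 [-0.007  0.008] rot deg 0.02
```

Registered over the whole plate, the stand has moved less than 0.1 px (about 0.2 mm). It hasn't shifted or been jacked up noticeably, so I'm handing in.

```bash
python3 -c "
from h import *
print(bot.job_done(), bot.observe()['clock'])"
```

```text
the job is handed in; nothing more can be done
the job is handed in; nothing more can be done
```

The wedge is snug under the short leg, the stand did not rock when I pressed on it, and the job is handed in at about 16 s of the 54 s.

- **Wedge:** I slid the steel wedge along the bench with the fingertips, thin end first. The push force rose from about 2 N to about 9 N and the wedge stopped moving, so I stopped there. By my estimate the leg sits about 1 mm off the wedge's centre line.
- **Press:** I pressed with 20 N for about half a second on the corner over that leg. It gave about 0.3–0.4 mm between 6 and 20 N, smoothly and fully reversibly. There was no jump at 3–6 N, where a loose stand would tip, so I read this as elastic give and did not push the wedge in further. I then let go, and the fingers ended clear of everything.
- **Stand and other items:** Comparing before and after pictures, the stand's plate shifted less than 0.1 px overall (about 0.2 mm). The brush, angle iron and clamp did not move.
- **Checks that disagreed:** A few small-window comparisons on the stand gave shifts of up to 0.7 px that did not agree with each other. I put those down to the method. The magnet comparison was unreliable because the arm's shadow lay over it; I saw no change there by eye. I did not measure the hammer, spray can or tin.

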